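Check the trolley brake levers

ROBOT

A 6-joint arm with a two-finger parallel gripper is mounted at the origin on the work surface. World frame = base frame: x ahead of the robot, y to its left, z up, the work surface at z = 0. Lengths are in m, angles in rad, forces in N, time in s.
With the tool pointing down it reaches from about 0.325 to 0.775 m from the base axis. Payload 5.5 kg.
Tool frame: the origin (TCP) lies midway between the tips of the shut fingers; the grasp point (between the pads) lies 19 mm behind it; z points along the fingers, y is the direction in which the jaws open and shut (so a half turn about z gives the same grasp; the last joint's range is limited). The gripper opens to 85 mm and grips with 20 to 120 N. Pads are 22 mm wide; open, the fingers measure 114 mm over their backs; the gripper's body (76 mm by 85 mm) begins 54 mm behind the grasp point. The pads swing forward as they close: fully open they stand 13 mm farther back than shut.
Start: joints at [-1.266, 0.091, 1.231, -0, 1.82, -0.057], TCP at [0.212, -0.561, 0.205] pointing down, gripper open.
Joint ranges: [-2.87, 2.87], [-0.86, 2.18], [0.17, 2.46], [-1.51, 4.65], [0.06, 2.69], [-2.65, 2.65]. Speed limits (rad/s): [2.57, 2.57, 3.01, 3.14, 3.14, 3.14].

INTERFACE

Orientations are given as a unit quaternion [w, x, y, z].
In Python, from plant import sensors, viewer, r gives the robot as it stands.
- The arm moves only by the tool servo_tool, never from a script. Its argument "steps" is a list of rows, each an object with "travel": the shift along the tool's x, y, z in m, a list of three; "spin": the turn about the tool's z in rad; "fingers": the closure, from -1 (fully open) to 1 (shut). In form: [{"travel": [dx, dy, dz], "spin": spin, "fingers": fingers}, ...]. A call has 1 to 10 rows; each row is the pose to reach, as a shift and turn from the pose measured when the call began, along the tool's axes at that moment; what a row does not reach only later rows make up. A row lasts 1/12 s, in which the tool goes at most 41.7 mm and 7.16 degrees, less where a joint would pass 70% of its speed; a pose out of reach is approached as far as the arm can. A call with a gripper value outside its range is refused whole. The fingers move at their own pace and stop on an object; the grip force is fixed at half the most. Time passes only in rows, so rows that repeat a pose let the fingers close. It gives the time, the measured TCP pose, the force and the opening at its end, in the units of the state.
- sensors.sense(): the state, without advancing time (a new reading comes with each control period).
- viewer.camera(name): name is "side" or "top" or "wrist"; returns (picture, depth): 420x560x3 uint8, red, green, blue; 420x560 float32, m along the optical axis (not along the pixel's ray), 0 where there is no reading.
- viewer.calibration(name): a dict with "intrinsics" (3x3 intrinsics, pixels), "T" (4x4, takes a point from camera to world coordinates); the wrist camera has in their place "mount" (4x4, takes a point from camera to tool coordinates, whose origin is the TCP and whose axes are the flange's). Camera axes: x right, y up, looking along -z (the intrinsics and any distortion apply to the point x, -y, -z); pixel columns grow to the right and rows downward; lengths in m; the calibration is good to about 2 mm. A picture is of the moment at which its call begins: read the wrist's pose just before it. calibration takes no time and is no camera call.
- r.hand_in(): hands the job in, once; it reports no verdict.
The state is a dict: "time": time; "joint_positions": joint angles; "joint_vel": joint speeds; "joint_torque": joint torques, N m; "tool_pos": TCP position; "eef_rot": TCP orientation; "ft_force": force on the tool from outside, world axes, zero at the start; "wrist_torque": the same for the moment, N m; "width": opening from 0.0 (shut) to 1.0 (fully open).
Only numpy, scipy, OpenCV 4.12 (cv2) and the standard library are available. Lean on these libraries where they do the work, as an engineer would, in place of code of your own. Each camera call takes 0.05 s, during which the arm holds its last target.

TASK

Two trolley push handles stand on the lab bench, and one of their brake levers is worn: try both levers, pressing each with the outside of the fingers from its outer side towards its bar as far as it goes and letting it spring back, to find the one that stops well short of its bar. Finish while holding that sound lever pressed in against its stop with the fingers still on it (the program ends in this state) and the worn lever let go. Press without forcing, never take hold of a lever or bar or reach between them, and leave everything else on the bench as it is.

Things in the scene. Friction and masses are not known exactly. Their poses are not given: they have to be found in the camera images.
- stand_a: Fixed bench stand with one trolley push handle; both stands look alike, places random. Base plate 100 x 170 x 12, two posts. Origin: on the bench under the middle of the bar. y axis along the bar (level, 220 long, 110 above the bench); x axis level, the way the lever is pressed. The lever is on the -x side, roughly facing the robot. Nothing of it rises over 130.
- lever_a (a joint): Brake lever, upright pivot at stand x -30, y +80. 0: let go, blade splayed 0.40 rad from the bar; grows as it is pressed to the bar. Spring return: at the pad 3 N at first, 6 N at 0.24, 9 N at 0.46 rad. A sound lever meets a firm stop at 0.24 rad (pad moved 29, gap about 30 left); a worn one comes to the bar at 0.46 rad (pad moved 55). One is sound, one worn: try them.
- pad_a (a point): Point to press: on the outside of this lever's blade (the side away from the bar), 120 from the pivot, at mid height, 110 above the bench. The aluminium blade is 155 long, 16 high, 10 thick, with a ball end 18 across; it runs from the pivot towards stand -y. Fingers must not touch its inside (facing the bar) or the bar (22 across, black rubber grip 30 across from stand y -105 to +45).
- stand_b: Fixed bench stand with one trolley push handle; both stands look alike, places random. Base plate 100 x 170 x 12, two posts. Origin: on the bench under the middle of the bar. y axis along the bar (level, 220 long, 110 above the bench); x axis level, the way the lever is pressed. The lever is on the -x side, roughly facing the robot. Nothing of it rises over 130.
- lever_b (a joint): Brake lever, upright pivot at stand x -30, y +80. 0: let go, blade splayed 0.40 rad from the bar; grows as it is pressed to the bar. Spring return: at the pad 3 N at first, 6 N at 0.24, 9 N at 0.46 rad. A sound lever meets a firm stop at 0.24 rad (pad moved 29, gap about 30 left); a worn one comes to the bar at 0.46 rad (pad moved 55). One is sound, one worn: try them.
- pad_b (a point): Point to press: on the outside of this lever's blade (the side away from the bar), 120 from the pivot, at mid height, 110 above the bench. The aluminium blade is 155 long, 16 high, 10 thick, with a ball end 18 across; it runs from the pivot towards stand -y. Fingers must not touch its inside (facing the bar) or the bar (22 across, black rubber grip 30 across from stand y -105 to +45).
- wrench: Bystander. Steel wrench 150 long lying on the bench, origin under its middle.
- screwdriver: Bystander. Screwdriver 170 long with black handle lying on the bench, origin under its middle.
- jar: Bystander. Small white jar, 56 across, 60 high, origin under its centre.
- beaker: Bystander. Clear plastic beaker, 60 across, 75 high, origin under its centre.
- spray: Bystander. Blue spray bottle with white trigger head, 76 across, 196 high, origin under its centre.
- wash: Bystander. White bottle with red cap, 72 across, 160 high, origin under its centre.
- timer: Bystander. White lab timer with a round dial, 50 x 90 x 98 high, origin under its centre.

How it is judged:
By the outcome, as a careful person would: the job done as asked, in the order asked, and still so for the second after the job is handed in, while the arm keeps its last pose, push and grip.
It also fails if it takes over 61 s, if anything falls off the work surface, if the arm or the gripper's body presses on something with over 40 N, if the wrist force passes 120 N, or if a joint passes its speed limit or range.

## Working session

There is one attempt and no reset: what is moved stays moved. The work goes in short steps, Python scripts to look and compute and a tool call to move; the robot and the scene stay as the last step left them, time stands still between calls to the robot, and variables do not carry over. Pictures are saved under pics/ and viewed, and the job is handed in when it is done.

Besides the shell and the picture viewer there is one more tool, called after ">>>" in YAML: its name, and indented under it one key for each argument. servo_tool: Moves the arm, as the interface text tells. Its arguments: {"type":"object","properties":{"steps":{"type":"array"}},"required":["steps"]}

```bash
mkdir -p pics
python3 - <<'E'
from plant import sensors, viewer, r
import cv2,numpy as np
s=sensors.sense();print(s)
for n in("top","side"):
    p,d=viewer.camera(n);c=viewer.calibration(n);print(n,c)
    cv2.imwrite(f"pics/{n}0.png",p[:,:,::-1]);np.savez(f"{n}0.npz",p=p,d=d,K=c["intrinsics"],T=c["T"])
print(viewer.calibration("wrist"))
E
```

```text
{'time': 0.0, 'joint_positions': array([-1.26568801e+00,  9.18433948e-02,  1.23191650e+00,  2.65024482e-06,
        1.81978356e+00, -5.66723221e-02]), 'joint_vel': array([-0.00035999, -0.00054852, -0.00101713, -0.00115169, -0.00056108,
        0.00189304]), 'joint_torque': array([ 2.64047276e-04, -4.58730054e+01, -4.18019807e+01,  1.18614102e-05,
        1.16825019e-02,  2.25824999e-05]), 'tool_pos': array([ 0.21227678, -0.56083114,  0.20354288]), 'eef_rot': array([-9.68043458e-04,  9.83683383e-01,  1.79905671e-01, -1.19576190e-04]), 'ft_force': array([-0.07465399,  0.33715924, -0.15180923]), 'wrist_torque': array([ 0.00609005, -0.00195053, -0.00024139]), 'width': 0.998623054750488}
top {'intrinsics': array([[456.54912415,   0.        , 277.97653785],
       [  0.        , 456.54912415, 202.90405002],
       [  0.        ,   0.        ,   1.        ]]), 'T': array([[-0.00577554,  0.99770724, -0.0674308 ,  0.4928145 ],
       [-0.99996889, -0.00540001,  0.00575012, -0.00333614],
       [ 0.00537281,  0.06746191,  0.99770738,  1.27133118],
       [ 0.        ,  0.        ,  0.        ,
[... 263 characters left out ...]
  [-0.53043195, -0.57725068,  0.62082494,  0.84766284],
       [-0.02118475,  0.74113768,  0.67101873,  1.00621801],
       [ 0.        ,  0.        ,  0.        ,  1.        ]])}
{'intrinsics': array([[299.44396674,   0.        , 279.02900052],
       [  0.        , 299.44396674, 208.83353535],
       [  0.        ,   0.        ,   1.        ]]), 'mount': array([[ 1.35930844e-04,  9.47419668e-01,  3.19993677e-01,
         8.23628297e-02],
       [ 9.99999855e-01,  3.76637738e-05, -5.36305048e-04,
         2.76345867e-04],
       [-5.20158121e-04,  3.19993704e-01, -9.47419526e-01,
        -1.69747134e-01],
       [ 0.00000000e+00,  0.00000000e+00,  0.00000000e+00,
         1.00000000e+00]])}
```

View pics/top0.png

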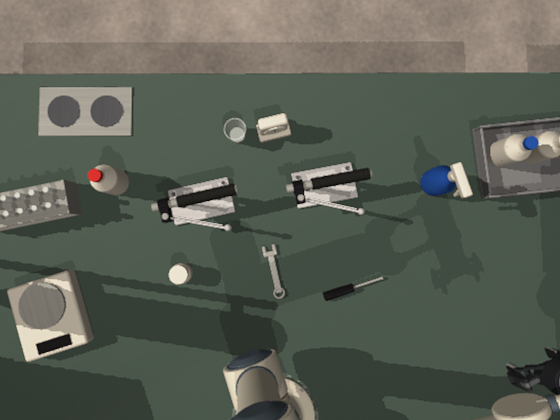

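View pics/side0.png

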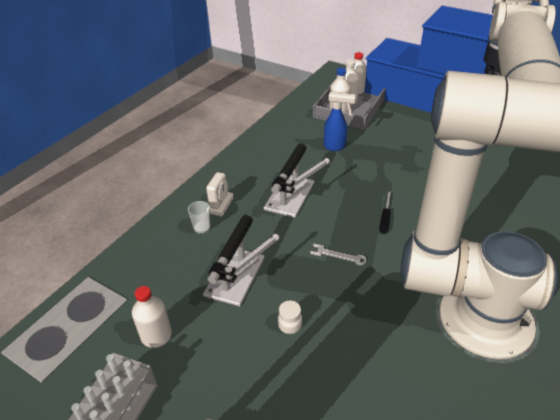

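The top view shows two handles: the left one has its bar from (160,207) to (237,190) and its ball at (228,228), and the right one has its bar from (290,187) to (370,174) and its ball at (361,212). Both levers are on the robot side. Next I'll measure them.

```bash
cat > h.py <<'E'
import numpy as np
def pts(z):
    d=z["d"];K=z["K"];T=z["T"];v,u=np.mgrid[:420,:560]
    P=np.stack([(u-K[0,2])/K[0,0]*d,-(v-K[1,2])/K[1,1]*d,-d],-1)
    return P@T[:3,:3].T+T[:3,3]
E
python3 - <<'E'
import numpy as np,cv2
from h import pts
z=np.load("top0.npz");W=pts(z);p=z["p"].astype(int)
for nm,(u0,u1,v0,v1) in dict(L=(145,245,170,240),R=(278,380,155,222)).items():
    m=np.zeros((420,560),bool);m[v0:v1,u0:u1]=1
    H=m&(W[...,2]>.085)&(W[...,2]<.15)
    q=p.max(-1)
    b=H&(q<45); 
    br=H&(q>110)
    for t,k in(("black",b),("bright",br)):
        X=W[k];vv,uu=np.where(k)
        c=X[:,:2].mean(0);a=np.linalg.svd(X[:,:2]-c)[2][0];a*=-np.sign(a[1])
        s=(X[:,:2]-c)@a
        print(nm,t,len(X),c,X[:,2].max(),"dir",a,"ang",np.arctan2(a[1],a[0]),"ext",s.min(),s.max(),c+a*s.min(),c+a*s.max())
    cv2.imwrite(f"pics/z{nm}.png",cv2.resize(z["p"][v0:v1,u0:u1,::-1],None,fx=6,fy=6,interpolation=0))
    np.set_printoptions(linewidth=250,precision=3,suppress=True)
for n,(u,v) in dict(ballL=(228,228),ballR=(361,212),wr=(274,270),sd=(350,290),jar=(179,273),beaker=(235,129),timer=(273,127),spray=(437,181),spr2=(460,180),wash=(96,176)).items(): print(n,np.nanmedian(W[v-2:v+3,u-2:u+3].reshape(-1,3),0))
E
```

```text
L black 804 [0.58328192 0.19678241] 0.1336673708200693 dir [ 0.26195007 -0.96508143] ang -1.3057540522686744 ext -0.09684720566949898 0.09911233062970251 [0.55791279 0.29024785] [0.6092444  0.10113094]
L bright 431 [0.54441219 0.21270956] 0.13278387783372114 dir [-0.19102568 -0.98158504] ang -1.7630032872901955 ext -0.1011343527743517 0.1058384135125647 [0.56373144 0.31198153] [0.52419433 0.10882016]
R black 759 [ 0.627 -0.148] 0.1322856363322391 dir [ 0.226 -0.974] ang -1.3426333570880242 ext -0.10092325251776725 0.09596442926570217 [ 0.604 -0.049] [ 0.648 -0.241]
R bright 452 [ 0.587 -0.122] 0.13261458917068758 dir [-0.334 -0.942] ang -1.9118126364439534 ext -0.09588702572128434 0.11167524075710135 [ 0.619 -0.032] [ 0.549 -0.227]
ballL [0.508 0.119 0.115]
ballR [ 0.547 -0.221  0.116]
wr [0.393 0.001 0.006]
sd [ 0.34  -0.204  0.023]
jar [0.391 0.251 0.061]
beaker [0.787 0.109 0.006]
timer [0.772 0.002 0.091]
spray [ 0.625 -0.419  0.109]
spr2 [ 0.618 -0.442  0.195]
wash [0.636 0.434 0.161]
```

Run:
```python
import cv2,numpy as np
a=cv2.imread("pics/zL.png");b=cv2.imread("pics/zR.png");
print(a.shape,b.shape)
```

```text
(420, 600, 3) (402, 612, 3)
```

View pics/zL.png

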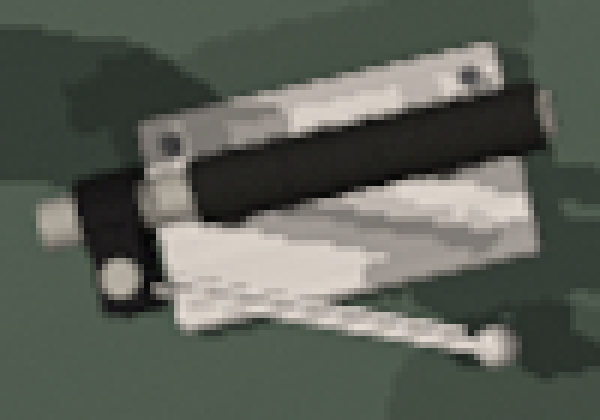

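View pics/zR.png

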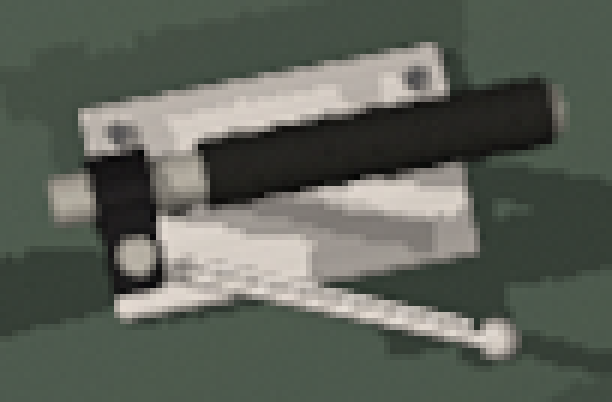

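```bash
cat >> h.py <<'E'
def ray(z,u,v,h):
    K=z["K"];T=z["T"];d=T[:3,:3]@np.array([(u-K[0,2])/K[0,0],-(v-K[1,2])/K[1,1],-1]);o=T[:3,3]
    return (o+d*(h-o[2])/d[2])[:2]
E
python3 - <<'E'
import numpy as np
from h import *
np.set_printoptions(precision=4,suppress=True)
z=np.load("top0.npz");W=pts(z)
for n,o,g0,g1,pv,bl in(("L",(145,170),(192,190),(546,115),(122,278),(497,343)),("R",(278,155),(203,172),(556,110),(137,255),(498,337))):
    f=lambda q,h:ray(z,o[0]+q[0]/6-.5,o[1]+q[1]/6-.5,h)
    G0,G1,P,B=f(g0,.11),f(g1,.11),f(pv,.128),f(bl,.11)
    y=G0-G1;print(n,"grip len",np.linalg.norm(y));y/=np.linalg.norm(y);x=np.array([y[1],-y[0]])
    print("bar y",y,"x",x,"pivot",P,"ball",B,"dist",np.linalg.norm(B-P))
    b=(B-P)/np.linalg.norm(B-P);print("splay",np.arccos(b@-y))
    # from pivot
    mid=(G0+G1)/2; org=mid+y*.03
    print("origin",org,"P in stand",(P-org)@x,(P-org)@y)
    n_=np.array([b[1],-b[0]]); n_*=np.sign(n_@x)
    pad=P+b*.12-n_*.005
    print("lever dir",b,"press n",n_,"pad",pad, "lever angle",np.arctan2(b[1],b[0]))
E
```

```text
L grip len 0.15339659265303288
bar y [-0.2033  0.9791] x [0.9791 0.2033] pivot [0.5392 0.2733] ball [0.5115 0.1189] dist 0.15688722660982082
splay 0.3820763807977853
origin [0.5866 0.2027] P in stand -0.03208139064823202 0.07880622413734203
lever dir [-0.1764 -0.9843] press n [ 0.9843 -0.1764] pad [0.5131 0.1561] lever angle -1.7480984922870781
R grip len 0.15337357370631136
bar y [-0.1685  0.9857] x [0.9857 0.1685] pivot [ 0.5847 -0.0662] ball [ 0.5503 -0.2203] dist 0.15786029334743842
splay 0.3884992910770932
origin [ 0.6293 -0.1417] P in stand -0.031301607956912385 0.0819238927570406
lever dir [-0.2174 -0.9761] press n [ 0.9761 -0.2174] pad [ 0.5537 -0.1822] lever angle -1.7899572586892225
```

```bash
cat >> h.py <<'E'
import sys
S={"L":(np.array([.5392,.2733]),-1.766+.0),"R":(np.array([.5847,-.0662]),-1.802)}  # pivot, rest blade angle (bar yaw -pi/2 -.40)
S["L"]=(S["L"][0],np.arctan2(-.9791,.2033)-.395);S["R"]=(S["R"][0],np.arctan2(-.9857,.1685)-.395)
def tgt(k,th,gap,rad=.12):
    P,a=S[k];a=a+th;b=np.array([np.cos(a),np.sin(a)]);n=np.array([-b[1],b[0]])
    return P+b*rad-n*(.0195+gap),np.arctan2(n[1],n[0])
def Rq(q):
    from scipy.spatial.transform import Rotation as R
    return R.from_quat(np.r_[q[1:],q[0]]).as_matrix()
def cmd(s,xy,z,yang):
    R=Rq(s["eef_rot"]);d=np.r_[xy,z]-s["tool_pos"];t=R.T@d
    c=np.arctan2(R[1,1],R[0,1]);sp=-((yang-c+np.pi)%(2*np.pi)-np.pi)
    return np.round(t,4),round(sp,3)
def where(s,k):
    P,a=S[k];R=Rq(s["eef_rot"]);yang=np.arctan2(R[1,1],R[0,1]);r=s["tool_pos"][:2]-P
    # estimated lever theta if back face at contact: solve
    L=np.hypot(*r);th=np.arctan2(r[1],r[0])+np.arcsin(.0195/L)-a
    return "theta_if_contact %.3f rad %.3f yang %.3f"%(th,L,yang)
E
python3 - <<'E'
from h import *
from plant import sensors
s=sensors.sense()
for k in "RL":
  for g in(.035,.0): 
    x,y=tgt(k,0,g);print(k,x,y,cmd(s,x,.2,y))
E
```

```text
R [ 0.50472844 -0.17096068] -0.2256920094342844 (array([ 0.4115, -0.2612,  0.0042]), np.float64(-0.983))
R [ 0.53884083 -0.17879301] -0.2256920094342844 (array([ 0.4406, -0.2418,  0.0041]), np.float64(-0.983))
L [0.46298872 0.16577284] -0.190269512465877 (array([ 0.4917, -0.5909,  0.0048]), np.float64(-1.019))
L [0.49735708 0.15915351] -0.190269512465877 (array([ 0.5215, -0.5725,  0.0047]), np.float64(-1.019))
```

>>> servo_tool:
  steps:
    - {"travel": [0.034,-0.022,0.0],"spin": -0.1,"fingers": 1}
    - {"travel": [0.068,-0.043,0.0],"spin": -0.2,"fingers": 1}
    - {"travel": [0.102,-0.065,0.0],"spin": -0.3,"fingers": 1}
    - {"travel": [0.136,-0.086,0.0],"spin": -0.4,"fingers": 1}
    - {"travel": [0.17,-0.108,0.0],"spin": -0.5,"fingers": 1}
    - {"travel": [0.204,-0.13,0.0],"spin": -0.6,"fingers": 1}
    - {"travel": [0.238,-0.151,0.0],"spin": -0.7,"fingers": 1}
    - {"travel": [0.272,-0.173,0.0],"spin": -0.8,"fingers": 1}
    - {"travel": [0.306,-0.194,0.0],"spin": -0.9,"fingers": 1}
    - {"travel": [0.34,-0.216,0.0],"spin": -0.983,"fingers": 1}

```text
time: 0.93
tool_pos: [0.4545, -0.2367, 0.2037]
eef_rot: [-0.001, 0.781, 0.625, 0.0]
ft_force: [1.5, 0.1, -0.1]
width: -0.002
```

Run:
```python
from h import *
from plant import sensors
s=sensors.sense();print(s["tool_pos"],s["width"],s["ft_force"])
x,y=tgt("R",0,.035);print(cmd(s,x,.2,y),cmd(s,x,.095,y))
```

```text
[ 0.45449349 -0.23669146  0.20371052] -0.0023114285727706225 [ 1.45915875  0.06578424 -0.10713025]
(array([0.0751, 0.0346, 0.0038]), np.float64(0.005)) (array([0.075 , 0.0347, 0.1088]), np.float64(0.005))
```

>>> servo_tool:
  steps:
    - {"travel": [0.038,0.018,0.0],"spin": 0.0,"fingers": 1}
    - {"travel": [0.075,0.035,0.02],"spin": 0.005,"fingers": 1}
    - {"travel": [0.075,0.035,0.055],"spin": 0.005,"fingers": 1}
    - {"travel": [0.075,0.035,0.085],"spin": 0.005,"fingers": 1}
    - {"travel": [0.075,0.035,0.107],"spin": 0.005,"fingers": 1}
    - {"travel": [0.075,0.035,0.107],"spin": 0.005,"fingers": 1}
    - {"travel": [0.075,0.035,0.107],"spin": 0.005,"fingers": 1}

```text
time: 1.52
tool_pos: [0.504, -0.1705, 0.0954]
eef_rot: [-0.003, 0.782, 0.623, -0.001]
ft_force: [0.1, -1.2, 1.7]
width: 0.001
```

Run:
```python
from h import *
from plant import sensors,viewer
import cv2
s=sensors.sense();print(s["tool_pos"],s["width"],s["ft_force"])
for n in("wrist","side","top"):
    p,d=viewer.camera(n);cv2.imwrite(f"pics/{n}1.png",p[:,:,::-1])
    if n!="wrist":
        c=viewer.calibration(n);np.savez(f"{n}1.npz",p=p,d=d,K=c["intrinsics"],T=c["T"])
a=cv2.imread("pics/side1.png")[90:290,200:400];b=cv2.imread("pics/top1.png")[130:260,270:420]
cv2.imwrite("pics/s1z.png",cv2.resize(a,None,fx=3,fy=3));cv2.imwrite("pics/t1z.png",cv2.resize(b,None,fx=4,fy=4))
x,y=tgt("R",0,.0);print(cmd(s,x,.095,y))
```

```text
[ 0.50401632 -0.17049667  0.09542117] 0.0006093526314871907 [ 0.12820987 -1.24020534  1.66568787]
(array([-0.0003,  0.0358,  0.0002]), np.float64(-0.0))
```

View pics/wrist1.png

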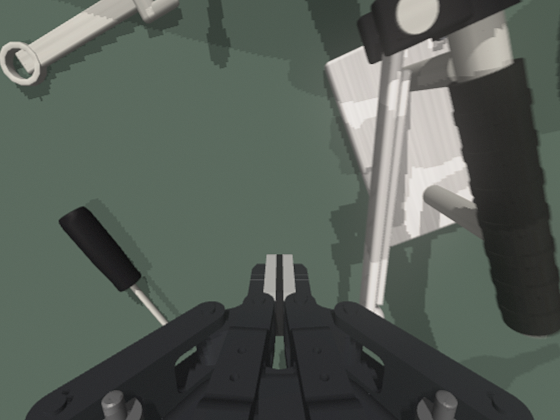

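View pics/s1z.png

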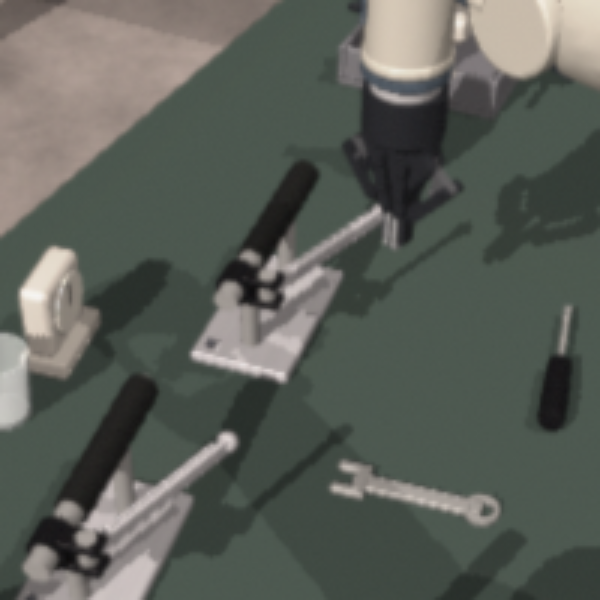

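View pics/t1z.png

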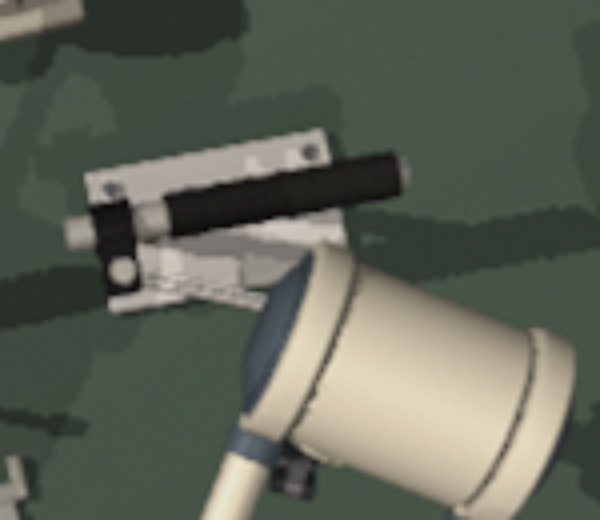

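The wrist view shows shut fingers at (280,260), with the blade from (395,60) to (375,310) clear to the right. I'm on the outer side near the pad radius, so I'll press in steps.

```bash
cat > tab.py <<'E'
from h import *
from plant import sensors
k=sys.argv[1];s=sensors.sense();z=float(sys.argv[2])
print("t %.2f"%s["time"],s["tool_pos"],s["ft_force"].round(1),where(s,k))
for a in sys.argv[3:]:
    th,g=map(float,a.split(","));x,y=tgt(k,th,g);print(a,cmd(s,x,z,y))
E
python3 tab.py R .098 0,.015 0,.004 .04,0 .08,0 .12,0 .16,0 .2,0
```

```text
t 1.67 [ 0.50601469 -0.17172916  0.09938879] [-0.5  0.5 -0.1] theta_if_contact -0.266 rad 0.132 yang -0.227
0,.015 (array([0.0005, 0.0186, 0.0014]), np.float64(-0.001))
0,.004 (array([0.0005, 0.0296, 0.0015]), np.float64(-0.001))
.04,0 (array([-0.0002,  0.0384,  0.0015]), np.float64(-0.041))
.08,0 (array([-0.0007,  0.0432,  0.0015]), np.float64(-0.081))
.12,0 (array([-0.001 ,  0.0481,  0.0015]), np.float64(-0.121))
.16,0 (array([-0.0011,  0.0529,  0.0015]), np.float64(-0.161))
.2,0 (array([-0.001 ,  0.0578,  0.0015]), np.float64(-0.201))
```

>>> servo_tool:
  steps:
    - {"travel": [0.0,0.015,0.001],"spin": 0,"fingers": 1}
    - {"travel": [0.0,0.028,0.001],"spin": 0,"fingers": 1}
    - {"travel": [0.0,0.033,0.001],"spin": -0.01,"fingers": 1}
    - {"travel": [0.0,0.038,0.001],"spin": -0.04,"fingers": 1}
    - {"travel": [-0.001,0.043,0.001],"spin": -0.08,"fingers": 1}
    - {"travel": [-0.001,0.043,0.001],"spin": -0.08,"fingers": 1}
    - {"travel": [-0.001,0.043,0.001],"spin": -0.08,"fingers": 1}

```text
time: 2.25
tool_pos: [0.5479, -0.1827, 0.0995]
eef_rot: [0.001, 0.757, 0.653, 0.001]
ft_force: [0.5, 0.6, 0.4]
width: 0.001
```

```bash
python3 tab.py R .098 .12,0 .16,0 .2,0 .22,0 .24,0
```

```text
t 2.25 [ 0.5479283  -0.1826657   0.09954824] [0.5 0.6 0.4] theta_if_contact 0.080 rad 0.122 yang -0.148
.12,0 (array([-0.0001,  0.0048,  0.0016]), np.float64(-0.042))
.16,0 (array([-0.0006,  0.0096,  0.0016]), np.float64(-0.082))
.2,0 (array([-0.0009,  0.0145,  0.0016]), np.float64(-0.122))
.22,0 (array([-0.0009,  0.0169,  0.0016]), np.float64(-0.142))
.24,0 (array([-0.001 ,  0.0193,  0.0016]), np.float64(-0.162))
```

>>> servo_tool:
  steps:
    - {"travel": [0.0,0.003,0.001],"spin": 0,"fingers": 1}
    - {"travel": [0.0,0.006,0.001],"spin": 0,"fingers": 1}
    - {"travel": [0.0,0.006,0.001],"spin": 0,"fingers": 1}

```text
time: 2.5
tool_pos: [0.5542, -0.1836, 0.0988]
eef_rot: [0.002, 0.758, 0.653, 0.002]
ft_force: [0.4, -0.4, -0.1]
width: 0.004
```

```bash
python3 - <<'E'
from plant import sensors,viewer
import cv2
p,d=viewer.camera("wrist");cv2.imwrite("pics/wrist2.png",p[:,:,::-1])
p,d=viewer.camera("side");cv2.imwrite("pics/side2.png",cv2.resize(p[90:240,240:390,::-1],None,fx=4,fy=4))
E
python3 tab.py R .098 .2,0
```

```text
t 2.60 [ 0.55385274 -0.18351289  0.09860452] [-0.3 -0.8  0.5] theta_if_contact 0.130 rad 0.121 yang -0.148
.2,0 (array([-0.0009,  0.0085,  0.0006]), np.float64(-0.122))
```

View pics/wrist2.png

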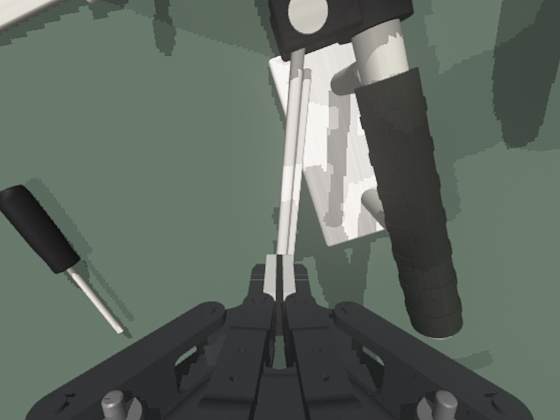

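View pics/side2.png

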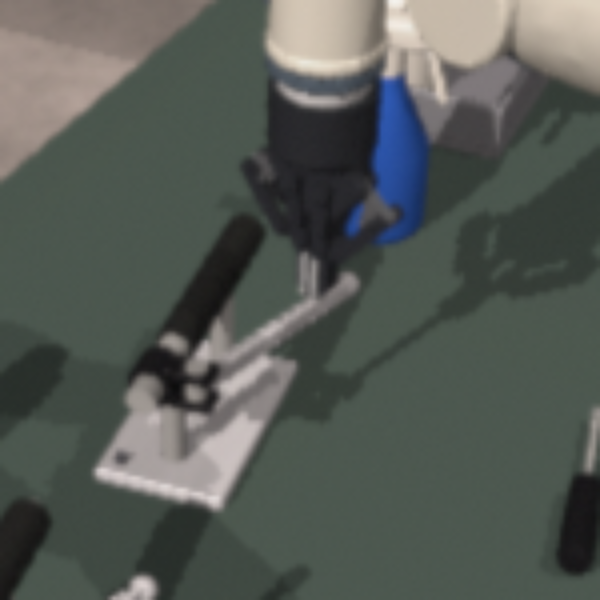

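The wrist view shows the blade running down to (285,255) right by the fingertips, yet there is no force, which is unexpected. I'll check the heights with the wrist depth.

Run:
```python
from plant import sensors,viewer
from h import *
import cv2
np.set_printoptions(precision=4,suppress=True)
s=sensors.sense();p,d=viewer.camera("wrist");c=viewer.calibration("wrist");K=c["intrinsics"];M=c["mount"]
np.savez("w2.npz",p=p,d=d)
R=Rq(s["eef_rot"])
v,u=np.mgrid[:420,:560]
P=np.stack([(u-K[0,2])/K[0,0]*d,-(v-K[1,2])/K[1,1]*d,-d],-1)@M[:3,:3].T+M[:3,3]
W=P@R.T+s["tool_pos"]
for q in[(308,15),(296,90),(294,120),(291,160),(288,200),(286,240),(284,250),(272,258),(287,258),(258,268),(272,300),(430,330),(240,330)]:
    print(q,"tool",P[q[1],q[0]],"world",W[q[1],q[0]])
```

```text
(308, 15) tool [ 0.1177  0.0119 -0.0295] world [ 0.5829 -0.0689  0.1282]
(296, 90) tool [ 0.0899  0.0081 -0.0196] world [ 0.575  -0.0958  0.1183]
(294, 120) tool [ 0.0765  0.0073 -0.0199] world [ 0.5723 -0.109   0.1186]
(291, 160) tool [ 0.0573  0.0061 -0.02  ] world [ 0.5683 -0.1278  0.1187]
(288, 200) tool [ 0.0363  0.0049 -0.0197] world [ 0.5639 -0.1483  0.1184]
(286, 240) tool [ 0.013  0.004 -0.019] world [ 0.5597 -0.1712  0.1176]
(284, 250) tool [ 0.0077  0.0029 -0.0205] world [ 0.5578 -0.1763  0.1192]
(272, 258) tool [ 0.011  -0.0033 -0.0361] world [ 0.552  -0.1721  0.1347]
(287, 258) tool [ 0.0106  0.0042 -0.0353] world [ 0.5594 -0.1736  0.1339]
(258, 268) tool [ 0.0067 -0.0103 -0.0383] world [ 0.5445 -0.1754  0.1369]
(272, 300) tool [ 0.0121 -0.0026 -0.072 ] world [ 0.5528 -0.1712  0.1706]
(430, 330) tool [-0.0434  0.0901 -0.0239] world [ 0.6365 -0.2397  0.1228]
(240, 330) tool [ 0.0168 -0.012  -0.0938] world [ 0.5441 -0.1652  0.1924]
```

Run:
```python
from h import *
np.set_printoptions(precision=4,suppress=True)
z=np.load("side1.npz");W=pts(z)
for v in range(150,178,2): print(v,[tuple(W[v,u].round(3)) for u in(329,331,333,335)], z["p"][v,331])
```

```text
150 [(np.float64(0.518), np.float64(-0.17), np.float64(0.191)), (np.float64(0.503), np.float64(-0.151), np.float64(0.208)), (np.float64(0.497), np.float64(-0.151), np.float64(0.21)), (np.float64(0.493), np.float64(-0.155), np.float64(0.209))] [40 40 43]
152 [(np.float64(0.511), np.float64(-0.158), np.float64(0.194)), (np.float64(0.503), np.float64(-0.153), np.float64(0.2)), (np.float64(0.498), np.float64(-0.155), np.float64(0.201)), (np.float64(0.493), np.float64(-0.158), np.float64(0.201))] [40 39 42]
154 [(np.float64(0.512), np.float64(-0.16), np.float64(0.186)), (np.float64(0.502), np.float64(-0.152), np.float64(0.194)), (np.float64(0.496), np.float64(-0.151), np.float64(0.198)), (np.float64(0.493), np.float64(-0.157), np.float64(0.195))] [39 39 42]
156 [(np.float64(0.511), np.float64(-0.159), np.float64(0.181)), (np.float64(0.507), np.float64(-0.162), np.float64(0.18)), (np.float64(0.017), np.float64(0.848), np.float64(1.006)), (np.float64(0.493), np.float64(-0.159), np.float64(0.187))] [38 38 40]
158 [(np.float64(0.511), np.float64(-0.16), np.float64(0.173)), (np.float64(0.504),
[... 1781 characters left out ...]
.float64(0.502), np.float64(-0.158), np.float64(0.129)), (np.float64(0.568), np.float64(-0.31), np.float64(-0.001)), (np.float64(0.564), np.float64(-0.317), np.float64(-0.004))] [123 121 119]
174 [(np.float64(0.573), np.float64(-0.292), np.float64(0.002)), (np.float64(0.567), np.float64(-0.294), np.float64(0.003)), (np.float64(0.562), np.float64(-0.297), np.float64(0.003)), (np.float64(0.56), np.float64(-0.308), np.float64(-0.004))] [80 90 81]
176 [(np.float64(0.567), np.float64(-0.281), np.float64(0.004)), (np.float64(0.562), np.float64(-0.284), np.float64(0.004)), (np.float64(0.558), np.float64(-0.29), np.float64(0.001)), (np.float64(0.553), np.float64(-0.295), np.float64(0.0))] [78 89 79]
```

Both cameras agree that the real fingertips end about 35 mm behind the reported TCP (tips at z≈0.133), so I was hovering over the blade without touching it. I'll back off, go lower and approach again.

```bash
python3 tab.py R .064 0,.03
```

```text
t 2.65 [ 0.55380981 -0.18348114  0.09856608] [0.2 0.1 0.9] theta_if_contact 0.130 rad 0.121 yang -0.148
0,.03 (array([ 0.0047, -0.0455,  0.0344]), np.float64(0.078))
```

>>> servo_tool:
  steps:
    - {"travel": [0.002,-0.02,0.0],"spin": 0.04,"fingers": 1}
    - {"travel": [0.005,-0.045,0.0],"spin": 0.078,"fingers": 1}
    - {"travel": [0.005,-0.045,0.0],"spin": 0.078,"fingers": 1}
    - {"travel": [0.005,-0.045,0.01],"spin": 0.078,"fingers": 1}
    - {"travel": [0.005,-0.045,0.025],"spin": 0.078,"fingers": 1}
    - {"travel": [0.005,-0.045,0.035],"spin": 0.078,"fingers": 1}
    - {"travel": [0.005,-0.045,0.035],"spin": 0.078,"fingers": 1}
    - {"travel": [0.005,-0.045,0.035],"spin": 0.078,"fingers": 1}

```text
time: 3.32
tool_pos: [0.5099, -0.1718, 0.0622]
eef_rot: [0.0, 0.782, 0.623, 0.001]
ft_force: [-0.0, -0.4, -0.6]
width: -0.001
```

```bash
cat > look.py <<'E'
from plant import sensors,viewer
from h import *
import cv2
t=sys.argv[1]
s=sensors.sense();p,d=viewer.camera("wrist");c=viewer.calibration("wrist");K=c["intrinsics"];M=c["mount"]
R=Rq(s["eef_rot"]);v,u=np.mgrid[:420,:560]
P=np.stack([(u-K[0,2])/K[0,0]*d,-(v-K[1,2])/K[1,1]*d,-d],-1)@M[:3,:3].T+M[:3,3]
np.savez(f"w{t}.npz",p=p,d=d,P=P,W=P@R.T+s["tool_pos"])
cv2.imwrite(f"pics/w{t}.png",p[:,:,::-1])
p,d=viewer.camera("side");cv2.imwrite(f"pics/s{t}.png",cv2.resize(p[90:290,200:400,::-1],None,fx=3,fy=3))
c=viewer.calibration("side");np.savez(f"side{t}.npz",p=p,d=d,K=c["intrinsics"],T=c["T"])
E
python3 look.py 3; python3 tab.py R .064 0,.02 0,.01 0,0
python3 - <<'E'
import numpy as np
np.set_printoptions(precision=3,suppress=True)
z=np.load("w3.npz");P=z["P"]
for v in range(250,300,8): print(v,[P[v,u] for u in(252,262,272,288,298,306)])
E
```

```text
t 3.42 [ 0.51068901 -0.17209222  0.06384836] [-0.6  0.6 -0. ] theta_if_contact -0.233 rad 0.129 yang -0.226
0,.02 (array([-0.0002,  0.0089, -0.0001]), np.float64(-0.0))
0,.01 (array([-0.0002,  0.0189, -0.0001]), np.float64(-0.0))
0,0 (array([-0.0002,  0.0289, -0.    ]), np.float64(-0.0))
250 [array([-0.034, -0.023,  0.062]), array([-0.033, -0.014,  0.061]), array([-0.033, -0.006,  0.062]), array([-0.034,  0.008,  0.062]), array([-0.033,  0.016,  0.061]), array([-0.033,  0.023,  0.062])]
258 [array([-0.042, -0.023,  0.063]), array([-0.041, -0.015,  0.062]), array([ 0.011, -0.003, -0.036]), array([ 0.011,  0.005, -0.036]), array([-0.041,  0.017,  0.061]), array([-0.041,  0.024,  0.062])]
266 [array([-0.049, -0.023,  0.062]), array([ 0.007, -0.008, -0.037]), array([ 0.01 , -0.003, -0.042]), array([ 0.011,  0.004, -0.043]), array([ 0.007,  0.01 , -0.036]), array([-0.049,  0.024,  0.062])]
274 [array([ 0.006, -0.013, -0.043]), array([ 0.008, -0.008, -0.045]), array([ 0.011, -0.003, -0.051]), array([ 0.011,  0.004, -0.051]), array([ 0.007,  0.009, -0.044]), array([ 0.006,  0.013, -0.043])]
282 [array([ 0.007, -0.012, -0.051]), array([ 0.007, -0.008, -0.051]), array([ 0.011, -0.003, -0.058]), array([ 0.011,  0.004, -0.057]), array([ 0.007,  0.009, -0.052]), array([ 0.007,  0.013, -0.051])]
290 [array([ 0.007, -0.012, -0.058]), array([ 0.007, -0.007, -0.057]), array([ 0.011, -0.003, -0.063]), array([ 0.011,  0.004, -0.064]), array([ 0.007,  0.008, -0.057]), array([ 0.007,  0.012, -0.057])]
298 [array([ 0.012, -0.01 , -0.07 ]), array([ 0.013, -0.006, -0.072]), array([ 0.013, -0.003, -0.071]), array([ 0.012,  0.004, -0.071]), array([ 0.013,  0.007, -0.073]), array([ 0.014,  0.01 , -0.073])]
```

View pics/w3.png

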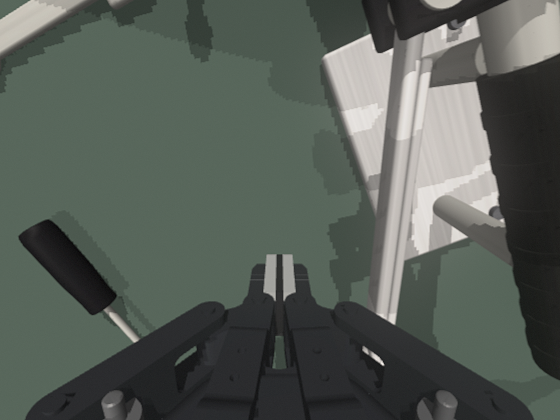

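View pics/s3.png

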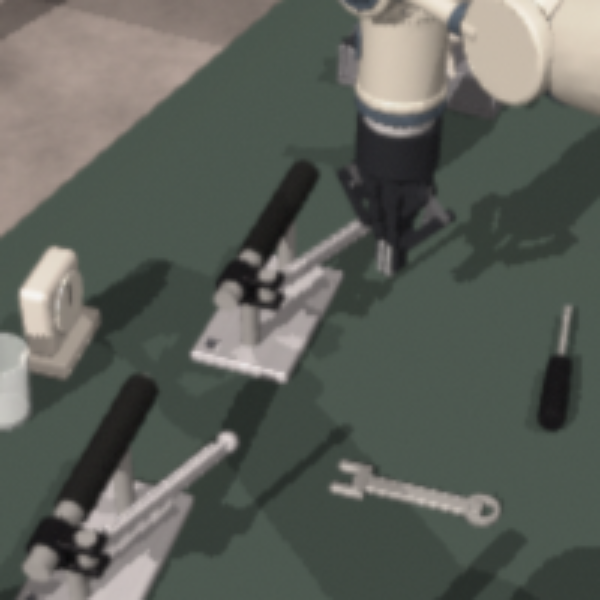

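The shut fingers (280,260) are now at blade height outside the lever, with tips at z≈0.097. Pressing in small steps.

>>> servo_tool:
  steps:
    - {"travel": [0.0,0.012,0.003],"spin": 0,"fingers": 1}
    - {"travel": [0.0,0.02,0.003],"spin": 0,"fingers": 1}
    - {"travel": [0.0,0.026,0.003],"spin": 0,"fingers": 1}
    - {"travel": [0.0,0.03,0.003],"spin": -0.02,"fingers": 1}
    - {"travel": [-0.001,0.034,0.003],"spin": -0.04,"fingers": 1}
    - {"travel": [-0.001,0.038,0.003],"spin": -0.07,"fingers": 1}
    - {"travel": [-0.001,0.038,0.003],"spin": -0.07,"fingers": 1}

```text
time: 4.0
tool_pos: [0.5476, -0.1816, 0.0613]
eef_rot: [0.001, 0.759, 0.651, 0.001]
ft_force: [-4.4, 0.6, 3.5]
width: 0.001
```

```bash
python3 tab.py R .061 .12,0 .16,0 .2,0 .22,0 .24,0
```

```text
t 4.00 [ 0.54757115 -0.18159872  0.06129567] [-4.4  0.6  3.5] theta_if_contact 0.076 rad 0.121 yang -0.154
.12,0 (array([-0.0011,  0.0053,  0.0003]), np.float64(-0.048))
.16,0 (array([-0.0015,  0.0101,  0.0003]), np.float64(-0.088))
.2,0 (array([-0.0018,  0.015 ,  0.0003]), np.float64(-0.128))
.22,0 (array([-0.0018,  0.0174,  0.0004]), np.float64(-0.148))
.24,0 (array([-0.0019,  0.0199,  0.0004]), np.float64(-0.168))
```

>>> servo_tool:
  steps:
    - {"travel": [0.0,0.003,0.0],"spin": -0.025,"fingers": 1}
    - {"travel": [-0.001,0.006,0.0],"spin": -0.05,"fingers": 1}
    - {"travel": [-0.001,0.009,0.0],"spin": -0.08,"fingers": 1}
    - {"travel": [-0.002,0.012,0.0],"spin": -0.1,"fingers": 1}
    - {"travel": [-0.002,0.012,0.0],"spin": -0.1,"fingers": 1}
    - {"travel": [-0.002,0.012,0.0],"spin": -0.1,"fingers": 1}

```text
time: 4.5
tool_pos: [0.5584, -0.1848, 0.0612]
eef_rot: [0.0, 0.726, 0.688, 0.001]
ft_force: [-5.2, 1.7, 1.9]
width: 0.001
```

```bash
python3 tab.py R .061 .2,0 .22,0 .24,0 .28,0
```

```text
t 4.50 [ 0.55836531 -0.18480691  0.06124518] [-5.2  1.7  1.9] theta_if_contact 0.168 rad 0.121 yang -0.053
.2,0 (array([-0.0007,  0.0038,  0.0003]), np.float64(-0.028))
.22,0 (array([-0.001 ,  0.0062,  0.0003]), np.float64(-0.048))
.24,0 (array([-0.0012,  0.0086,  0.0003]), np.float64(-0.068))
.28,0 (array([-0.0016,  0.0135,  0.0003]), np.float64(-0.108))
```

>>> servo_tool:
  steps:
    - {"travel": [0.0,0.002,0.0],"spin": -0.015,"fingers": 1}
    - {"travel": [-0.001,0.004,0.0],"spin": -0.03,"fingers": 1}
    - {"travel": [-0.001,0.006,0.0],"spin": -0.048,"fingers": 1}
    - {"travel": [-0.001,0.006,0.0],"spin": -0.048,"fingers": 1}

```text
time: 4.83
tool_pos: [0.5635, -0.1859, 0.0612]
eef_rot: [-0.001, 0.709, 0.705, 0.001]
ft_force: [-5.7, 2.0, 2.4]
width: 0.003
```

```bash
python3 tab.py R .061 .23,0 .24,0 .25,0 .26,0 .28,0
```

```text
t 4.83 [ 0.56350589 -0.18586526  0.0612144 ] [-5.7  2.   2.4] theta_if_contact 0.212 rad 0.122 yang -0.005
.23,0 (array([-0.0004,  0.0022,  0.0002]), np.float64(-0.009))
.24,0 (array([-0.0006,  0.0034,  0.0002]), np.float64(-0.019))
.25,0 (array([-0.0008,  0.0046,  0.0002]), np.float64(-0.029))
.26,0 (array([-0.0009,  0.0058,  0.0002]), np.float64(-0.039))
.28,0 (array([-0.0012,  0.0082,  0.0002]), np.float64(-0.059))
```

>>> servo_tool:
  steps:
    - {"travel": [0.0,0.0015,0.0],"spin": -0.01,"fingers": 1}
    - {"travel": [-0.0005,0.003,0.0],"spin": -0.02,"fingers": 1}
    - {"travel": [-0.0005,0.003,0.0],"spin": -0.02,"fingers": 1}

```text
time: 5.08
tool_pos: [0.5656, -0.1862, 0.0612]
eef_rot: [-0.002, 0.702, 0.713, 0.0]
ft_force: [-6.6, 1.6, 3.0]
width: -0.005
```

>>> servo_tool:
  steps:
    - {"travel": [0.0,0.0015,0.0],"spin": -0.01,"fingers": 1}
    - {"travel": [-0.0005,0.0025,0.0],"spin": -0.02,"fingers": 1}
    - {"travel": [-0.0005,0.0025,0.0],"spin": -0.02,"fingers": 1}

```text
time: 5.33
tool_pos: [0.5667, -0.1864, 0.0613]
eef_rot: [-0.003, 0.694, 0.72, -0.001]
ft_force: [-7.4, 2.2, 3.2]
width: -0.002
```

```bash
python3 tab.py R .061 .28,0 .3,0 .32,0 .36,0 .4,0 .44,0
```

```text
t 5.33 [ 0.56668596 -0.18644486  0.06129536] [-7.4  2.2  3.2] theta_if_contact 0.238 rad 0.122 yang 0.036
.28,0 (array([-0.0008,  0.005 ,  0.0003]), np.float64(-0.019))
.3,0 (array([-0.0011,  0.0074,  0.0003]), np.float64(-0.039))
.32,0 (array([-0.0014,  0.0099,  0.0002]), np.float64(-0.059))
.36,0 (array([-0.0018,  0.0147,  0.0002]), np.float64(-0.099))
.4,0 (array([-0.002 ,  0.0196,  0.0002]), np.float64(-0.139))
.44,0 (array([-0.002 ,  0.0244,  0.0002]), np.float64(-0.179))
```

>>> servo_tool:
  steps:
    - {"travel": [0.0,0.0015,0.0],"spin": 0.0,"fingers": 1}
    - {"travel": [0.0,0.003,0.0],"spin": 0.0,"fingers": 1}
    - {"travel": [0.0,0.003,0.0],"spin": 0.0,"fingers": 1}

```text
time: 5.58
tool_pos: [0.5667, -0.1864, 0.0613]
eef_rot: [-0.006, 0.695, 0.719, -0.003]
ft_force: [-14.4, 1.5, 7.0]
width: 0.002
```

```bash
python3 tab.py R .061 .28,0; python3 look.py 4;python3 tab.py R .061 .28,0
```

```text
t 5.58 [ 0.56670692 -0.18639905  0.06132231] [-14.4   1.5   7. ] theta_if_contact 0.238 rad 0.122 yang 0.035
.28,0 (array([-0.0009,  0.005 ,  0.0003]), np.float64(-0.02))
t 5.68 [ 0.56672478 -0.18640774  0.0613535 ] [-13.8   1.3   6.7] theta_if_contact 0.238 rad 0.122 yang 0.035
.28,0 (array([-0.0008,  0.005 ,  0.0003]), np.float64(-0.02))
```

View pics/w4.png

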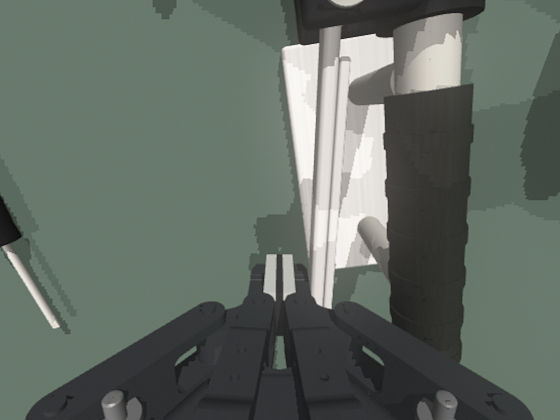

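The lever on the right meets a firm stop at about 0.24 rad: force rises 7→14 N with no movement. The wrist view shows a clear gap between the blade (320,250) and the bar (400,250). I'll let go and check that it springs back.

```bash
python3 tab.py R .061 .1,0 0,.005 0,.035
```

```text
t 5.68 [ 0.56672478 -0.18640774  0.0613535 ] [-13.8   1.3   6.7] theta_if_contact 0.238 rad 0.122 yang 0.035
.1,0 (array([ 0.0042, -0.0163,  0.0006]), np.float64(0.16))
0,.005 (array([ 0.0099, -0.0324,  0.0008]), np.float64(0.26))
0,.035 (array([ 0.0176, -0.0614,  0.0012]), np.float64(0.26))
```

>>> servo_tool:
  steps:
    - {"travel": [0.001,-0.006,0.0],"spin": 0.05,"fingers": 1}
    - {"travel": [0.003,-0.012,0.0],"spin": 0.11,"fingers": 1}
    - {"travel": [0.005,-0.02,0.0],"spin": 0.18,"fingers": 1}
    - {"travel": [0.01,-0.032,0.0],"spin": 0.26,"fingers": 1}
    - {"travel": [0.014,-0.045,0.0],"spin": 0.26,"fingers": 1}
    - {"travel": [0.018,-0.061,0.0],"spin": 0.26,"fingers": 1}
    - {"travel": [0.018,-0.061,0.0],"spin": 0.26,"fingers": 1}

```text
time: 6.27
tool_pos: [0.5036, -0.1702, 0.0622]
eef_rot: [-0.005, 0.782, 0.623, -0.004]
ft_force: [-0.9, 0.1, -0.9]
width: -0.001
```

```bash
python3 look.py 5; python3 tab.py L .1 0,.04;python3 tab.py L .061 0,.04
```

```text
t 6.37 [ 0.50554414 -0.17066282  0.06252778] [0.1 0.4 0.4] theta_if_contact 0.158 rad 0.445 yang -0.226
0,.04 (array([ 0.3182, -0.1222, -0.0359]), np.float64(-0.035))
t 6.37 [ 0.50554414 -0.17066282  0.06252778] [0.1 0.4 0.4] theta_if_contact 0.158 rad 0.445 yang -0.226
0,.04 (array([ 0.3182, -0.1218,  0.0031]), np.float64(-0.035))
```

View pics/w5.png

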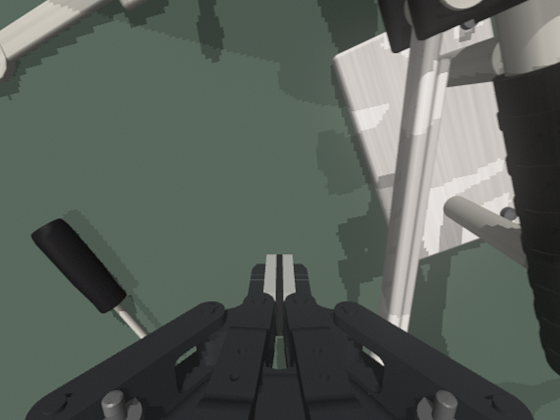

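The lever has sprung back, with the blade splayed again from (430,50) to (395,320). Moving to the left one.

>>> servo_tool:
  steps:
    - {"travel": [0.0,-0.012,-0.025],"spin": 0,"fingers": 1}
    - {"travel": [0.03,-0.03,-0.036],"spin": 0,"fingers": 1}
    - {"travel": [0.07,-0.05,-0.036],"spin": 0,"fingers": 1}
    - {"travel": [0.11,-0.065,-0.036],"spin": -0.01,"fingers": 1}
    - {"travel": [0.15,-0.08,-0.036],"spin": -0.02,"fingers": 1}
    - {"travel": [0.188,-0.092,-0.036],"spin": -0.03,"fingers": 1}
    - {"travel": [0.226,-0.1,-0.036],"spin": -0.035,"fingers": 1}
    - {"travel": [0.264,-0.108,-0.036],"spin": -0.035,"fingers": 1}
    - {"travel": [0.3,-0.118,-0.036],"spin": -0.035,"fingers": 1}
    - {"travel": [0.318,-0.122,-0.036],"spin": -0.035,"fingers": 1}

```text
time: 7.2
tool_pos: [0.4584, 0.1707, 0.1004]
eef_rot: [-0.005, 0.77, 0.638, -0.002]
ft_force: [0.1, -0.4, -0.3]
width: -0.001
```

```bash
python3 tab.py L .061 0,.035
```

```text
t 7.20 [0.45835626 0.17074386 0.10038488] [ 0.1 -0.4 -0.3] theta_if_contact -0.327 rad 0.131 yang -0.188
0,.035 (array([-0.0042,  0.0059,  0.0393]), np.float64(0.003))
```

>>> servo_tool:
  steps:
    - {"travel": [-0.004,0.005,0.015],"spin": 0,"fingers": 1}
    - {"travel": [-0.004,0.005,0.03],"spin": 0,"fingers": 1}
    - {"travel": [-0.004,0.005,0.039],"spin": 0,"fingers": 1}
    - {"travel": [-0.004,0.005,0.039],"spin": 0,"fingers": 1}
    - {"travel": [-0.004,0.005,0.039],"spin": 0,"fingers": 1}

```text
time: 7.62
tool_pos: [0.4622, 0.1659, 0.061]
eef_rot: [-0.005, 0.77, 0.638, -0.002]
ft_force: [0.4, -0.0, -0.1]
width: -0.002
```

```bash
python3 look.py 6; python3 tab.py L .061 0,.01 0,0 .05,0 .1,0
```

```text
t 7.72 [0.4629169  0.16599481 0.06236419] [ 0.1 -0.2  0.6] theta_if_contact -0.279 rad 0.132 yang -0.188
0,.01 (array([-0.0003,  0.0251,  0.0011]), np.float64(0.002))
0,0 (array([-0.0003,  0.0351,  0.001 ]), np.float64(0.002))
.05,0 (array([-0.0011,  0.0411,  0.001 ]), np.float64(-0.048))
.1,0 (array([-0.0016,  0.0472,  0.0009]), np.float64(-0.098))
```

View pics/w6.png

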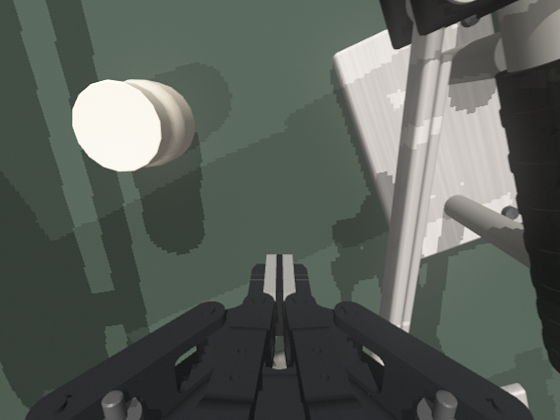

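View pics/s6.png

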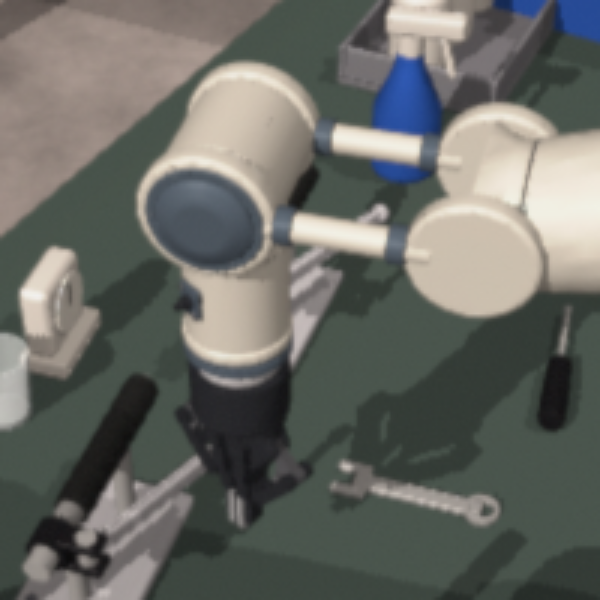

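The fingers (280,260) are outside the left blade (410,200), and the jar at (120,125) is well clear. Pressing.

>>> servo_tool:
  steps:
    - {"travel": [0.0,0.013,0.001],"spin": 0,"fingers": 1}
    - {"travel": [0.0,0.025,0.001],"spin": 0,"fingers": 1}
    - {"travel": [0.0,0.031,0.001],"spin": 0,"fingers": 1}
    - {"travel": [0.0,0.035,0.001],"spin": 0,"fingers": 1}
    - {"travel": [-0.001,0.038,0.001],"spin": -0.02,"fingers": 1}
    - {"travel": [-0.001,0.041,0.001],"spin": -0.05,"fingers": 1}
    - {"travel": [-0.001,0.044,0.001],"spin": -0.075,"fingers": 1}
    - {"travel": [-0.002,0.047,0.001],"spin": -0.1,"fingers": 1}
    - {"travel": [-0.002,0.047,0.001],"spin": -0.1,"fingers": 1}

```text
time: 8.47
tool_pos: [0.5083, 0.1557, 0.0614]
eef_rot: [-0.005, 0.737, 0.676, -0.001]
ft_force: [-4.5, 2.1, 3.6]
width: 0.003
```

```bash
python3 tab.py L .061 .15,0 .2,0 .22,0
```

```text
t 8.47 [0.50833238 0.15565789 0.06138837] [-4.5  2.1  3.6] theta_if_contact 0.095 rad 0.122 yang -0.086
.15,0 (array([-0.0009,  0.0067,  0.0003]), np.float64(-0.046))
.2,0 (array([-0.0015,  0.0127,  0.0003]), np.float64(-0.096))
.22,0 (array([-0.0016,  0.0151,  0.0002]), np.float64(-0.116))
```

>>> servo_tool:
  steps:
    - {"travel": [0.0,0.003,0.0],"spin": -0.025,"fingers": 1}
    - {"travel": [-0.001,0.006,0.0],"spin": -0.045,"fingers": 1}
    - {"travel": [-0.001,0.009,0.0],"spin": -0.07,"fingers": 1}
    - {"travel": [-0.0015,0.012,0.0],"spin": -0.095,"fingers": 1}
    - {"travel": [-0.0015,0.015,0.0],"spin": -0.116,"fingers": 1}
    - {"travel": [-0.0015,0.015,0.0],"spin": -0.116,"fingers": 1}

```text
time: 8.97
tool_pos: [0.5225, 0.1531, 0.0614]
eef_rot: [-0.006, 0.696, 0.718, -0.001]
ft_force: [-5.6, 1.2, 2.8]
width: 0.002
```

```bash
python3 tab.py L .061 .24,0 .26,0 .28,0
```

```text
t 8.97 [0.52252732 0.15306039 0.06136869] [-5.6  1.2  2.8] theta_if_contact 0.214 rad 0.121 yang 0.031
.24,0 (array([-0.0007,  0.0031,  0.0003]), np.float64(-0.019))
.26,0 (array([-0.001 ,  0.0056,  0.0003]), np.float64(-0.039))
.28,0 (array([-0.0013,  0.008 ,  0.0003]), np.float64(-0.059))
```

>>> servo_tool:
  steps:
    - {"travel": [0.0,0.002,0.0],"spin": -0.01,"fingers": 1}
    - {"travel": [-0.001,0.004,0.0],"spin": -0.025,"fingers": 1}
    - {"travel": [-0.001,0.0055,0.0],"spin": -0.04,"fingers": 1}
    - {"travel": [-0.001,0.0055,0.0],"spin": -0.04,"fingers": 1}

```text
time: 9.3
tool_pos: [0.5271, 0.1526, 0.0614]
eef_rot: [-0.007, 0.681, 0.732, -0.001]
ft_force: [-5.9, 1.8, 3.2]
width: -0.001
```

```bash
python3 tab.py L .061 .28,0 .32,0 .36,0 .4,0
```

```text
t 9.30 [0.5271154  0.1525587  0.06142261] [-5.9  1.8  3.2] theta_if_contact 0.252 rad 0.121 yang 0.072
.28,0 (array([-0.0008,  0.0034,  0.0004]), np.float64(-0.018))
.32,0 (array([-0.0014,  0.0082,  0.0003]), np.float64(-0.058))
.36,0 (array([-0.0018,  0.013 ,  0.0003]), np.float64(-0.098))
.4,0 (array([-0.002 ,  0.0179,  0.0002]), np.float64(-0.138))
```

No stop at 0.25 rad, so I'll continue.

>>> servo_tool:
  steps:
    - {"travel": [0.0,0.002,0.0],"spin": -0.01,"fingers": 1}
    - {"travel": [-0.001,0.0045,0.0],"spin": -0.025,"fingers": 1}
    - {"travel": [-0.0015,0.007,0.0],"spin": -0.05,"fingers": 1}
    - {"travel": [-0.002,0.01,0.0],"spin": -0.075,"fingers": 1}
    - {"travel": [-0.002,0.013,0.0],"spin": -0.098,"fingers": 1}
    - {"travel": [-0.002,0.013,0.0],"spin": -0.098,"fingers": 1}

```text
time: 9.8
tool_pos: [0.5391, 0.1522, 0.0614]
eef_rot: [-0.008, 0.644, 0.765, -0.002]
ft_force: [-8.0, 2.1, 3.9]
width: 0.001
```

```bash
python3 look.py 7;python3 tab.py L .061 .38,0 .4,0 .42,0 .44,0 .46,0
```

```text
t 9.90 [0.53884264 0.15213269 0.06141719] [-7.   2.7  3.9] theta_if_contact 0.349 rad 0.121 yang 0.170
.38,0 (array([-0.001 ,  0.0037,  0.0004]), np.float64(-0.019))
.4,0 (array([-0.0013,  0.0061,  0.0003]), np.float64(-0.039))
.42,0 (array([-0.0016,  0.0086,  0.0003]), np.float64(-0.059))
.44,0 (array([-0.0018,  0.011 ,  0.0003]), np.float64(-0.079))
.46,0 (array([-0.002 ,  0.0134,  0.0002]), np.float64(-0.099))
```

View pics/w7.png

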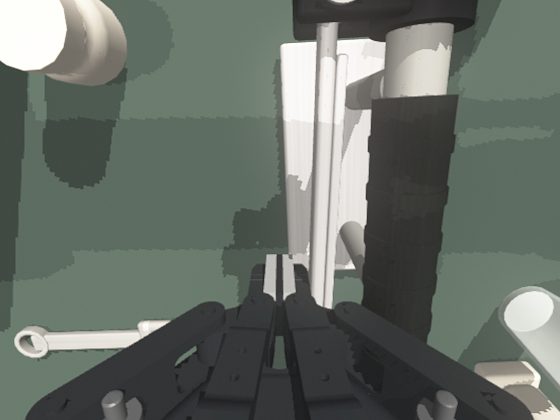

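The blade (320,250) is well past 0.24 rad and still moving, with the bar at (375,250), so this lever looks worn. I'll go all the way to the bar.

>>> servo_tool:
  steps:
    - {"travel": [0.0,0.0025,0.0],"spin": -0.01,"fingers": 1}
    - {"travel": [-0.001,0.005,0.0],"spin": -0.03,"fingers": 1}
    - {"travel": [-0.0015,0.0075,0.0],"spin": -0.05,"fingers": 1}
    - {"travel": [-0.002,0.01,0.0],"spin": -0.07,"fingers": 1}
    - {"travel": [-0.002,0.01,0.0],"spin": -0.07,"fingers": 1}

```text
time: 10.32
tool_pos: [0.5476, 0.1526, 0.0614]
eef_rot: [-0.01, 0.617, 0.787, -0.002]
ft_force: [-8.7, 2.2, 5.2]
width: -0.001
```

>>> servo_tool:
  steps:
    - {"travel": [0.0,0.0015,0.0],"spin": -0.01,"fingers": 1}
    - {"travel": [0.0,0.0025,0.0],"spin": -0.02,"fingers": 1}
    - {"travel": [0.0,0.0025,0.0],"spin": -0.02,"fingers": 1}

```text
time: 10.57
tool_pos: [0.5486, 0.1526, 0.0615]
eef_rot: [-0.011, 0.609, 0.793, -0.003]
ft_force: [-7.9, -2.3, 5.1]
width: 0.004
```

```bash
python3 tab.py L .061 .44,0 .46,0
```

```text
t 10.57 [0.54858148 0.15260769 0.0614704 ] [-7.9 -2.3  5.1] theta_if_contact 0.430 rad 0.121 yang 0.262
.44,0 (array([-0.0008,  0.0012,  0.0004]), np.float64(0.012))
.46,0 (array([-0.0011,  0.0036,  0.0004]), np.float64(-0.008))
```

>>> servo_tool:
  steps:
    - {"travel": [-0.0005,0.0015,0.0],"spin": 0.0,"fingers": 1}
    - {"travel": [-0.001,0.003,0.0],"spin": 0.0,"fingers": 1}
    - {"travel": [-0.001,0.003,0.0],"spin": 0.0,"fingers": 1}

```text
time: 10.82
tool_pos: [0.55, 0.1529, 0.0615]
eef_rot: [-0.012, 0.608, 0.793, -0.004]
ft_force: [-9.2, 1.5, 3.4]
width: -0.001
```

```bash
python3 tab.py L .061 .44,0 .46,0
```

```text
t 10.82 [0.55004835 0.15293412 0.06154165] [-9.2  1.5  3.4] theta_if_contact 0.442 rad 0.121 yang 0.263
.44,0 (array([-0.0007, -0.0003,  0.0005]), np.float64(0.013))
.46,0 (array([-0.0011,  0.0021,  0.0005]), np.float64(-0.007))
```

>>> servo_tool:
  steps:
    - {"travel": [-0.0005,0.0025,0.0],"spin": 0.0,"fingers": 1}
    - {"travel": [-0.001,0.004,0.0],"spin": 0.0,"fingers": 1}
    - {"travel": [-0.001,0.004,0.0],"spin": 0.0,"fingers": 1}

```text
time: 11.07
tool_pos: [0.5515, 0.1533, 0.0616]
eef_rot: [-0.015, 0.608, 0.794, -0.006]
ft_force: [-12.8, 0.5, 5.9]
width: 0.001
```

```bash
python3 look.py 8; python3 tab.py L .061 .2,0 0,.005 0,.035
```

```text
t 11.17 [0.5515466  0.15331174 0.06156239] [-12.7   0.5   5.1] theta_if_contact 0.455 rad 0.121 yang 0.263
.2,0 (array([ 0.0078, -0.0296,  0.0015]), np.float64(0.253))
0,.005 (array([ 0.0219, -0.0553,  0.0024]), np.float64(0.453))
0,.035 (array([ 0.035 , -0.0822,  0.0033]), np.float64(0.453))
```

View pics/w8.png

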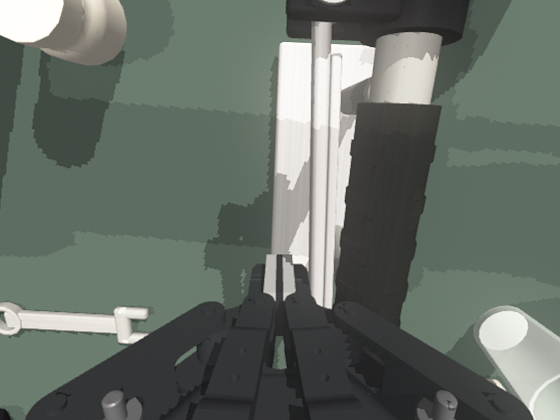

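>>> servo_tool:
  steps:
    - {"travel": [-0.0005,0.003,0.0],"spin": 0.0,"fingers": 1}
    - {"travel": [-0.001,0.004,0.0],"spin": 0.0,"fingers": 1}
    - {"travel": [-0.001,0.004,0.0],"spin": 0.0,"fingers": 1}

```text
time: 11.42
tool_pos: [0.5515, 0.1534, 0.0617]
eef_rot: [-0.018, 0.608, 0.794, -0.009]
ft_force: [-19.2, -1.5, 8.8]
width: -0.002
```

```bash
python3 tab.py L .061 .2,0 0,.005 0,.035
```

```text
t 11.42 [0.55149388 0.15338069 0.06166881] [-19.2  -1.5   8.8] theta_if_contact 0.455 rad 0.121 yang 0.264
.2,0 (array([ 0.0077, -0.0296,  0.0019]), np.float64(0.254))
0,.005 (array([ 0.0218, -0.0552,  0.0031]), np.float64(0.454))
0,.035 (array([ 0.035 , -0.0821,  0.0043]), np.float64(0.454))
```

Firm at 0.455 rad against the bar, so the left lever is worn. Releasing it.

>>> servo_tool:
  steps:
    - {"travel": [0.002,-0.007,0.0],"spin": 0.06,"fingers": 1}
    - {"travel": [0.004,-0.016,0.001],"spin": 0.15,"fingers": 1}
    - {"travel": [0.006,-0.024,0.001],"spin": 0.22,"fingers": 1}
    - {"travel": [0.01,-0.033,0.002],"spin": 0.3,"fingers": 1}
    - {"travel": [0.016,-0.045,0.003],"spin": 0.38,"fingers": 1}
    - {"travel": [0.022,-0.057,0.003],"spin": 0.454,"fingers": 1}
    - {"travel": [0.028,-0.069,0.004],"spin": 0.454,"fingers": 1}
    - {"travel": [0.035,-0.082,0.004],"spin": 0.454,"fingers": 1}
    - {"travel": [0.035,-0.082,0.004],"spin": 0.454,"fingers": 1}

```text
time: 12.17
tool_pos: [0.4617, 0.1662, 0.0614]
eef_rot: [-0.015, 0.771, 0.637, -0.013]
ft_force: [-1.0, -0.2, 0.3]
width: 0.002
```

```bash
python3 look.py 9; python3 tab.py R .1 0,.04; python3 tab.py L .1 0,.04
```

```text
t 12.27 [0.46349311 0.16576783 0.06154672] [-0.4  0.2 -0.5] theta_if_contact 3.923 rad 0.262 yang -0.190
0,.04 (array([-0.3227,  0.0976, -0.0422]), np.float64(0.036))
t 12.27 [0.46349311 0.16576783 0.06154672] [-0.4  0.2 -0.5] theta_if_contact -0.274 rad 0.132 yang -0.190
0,.04 (array([-0.0001, -0.007 , -0.0382]), np.float64(0.0))
```

View pics/w9.png

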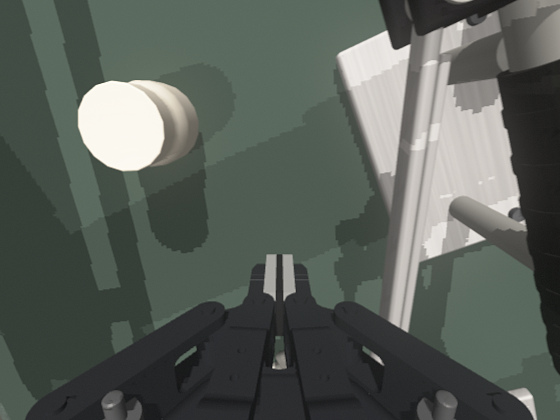

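The worn lever has sprung back, with the blade from (430,50) to (395,320) as before. Returning to the sound one.

>>> servo_tool:
  steps:
    - {"travel": [0.0,-0.01,-0.025],"spin": 0,"fingers": 1}
    - {"travel": [-0.03,-0.006,-0.042],"spin": 0,"fingers": 1}
    - {"travel": [-0.07,0.004,-0.042],"spin": 0,"fingers": 1}
    - {"travel": [-0.11,0.015,-0.042],"spin": 0.01,"fingers": 1}
    - {"travel": [-0.15,0.028,-0.042],"spin": 0.02,"fingers": 1}
    - {"travel": [-0.188,0.042,-0.042],"spin": 0.03,"fingers": 1}
    - {"travel": [-0.226,0.056,-0.042],"spin": 0.036,"fingers": 1}
    - {"travel": [-0.264,0.07,-0.042],"spin": 0.036,"fingers": 1}
    - {"travel": [-0.3,0.085,-0.042],"spin": 0.036,"fingers": 1}
    - {"travel": [-0.322,0.096,-0.042],"spin": 0.036,"fingers": 1}

```text
time: 13.1
tool_pos: [0.4988, -0.1736, 0.0997]
eef_rot: [-0.014, 0.783, 0.621, -0.013]
ft_force: [0.5, 0.3, 0.5]
width: -0.003
```

```bash
python3 tab.py R .061 0,.035
```

```text
t 13.10 [ 0.49884003 -0.17356059  0.09965416] [0.5 0.3 0.5] theta_if_contact -0.307 rad 0.137 yang -0.229
0,.035 (array([0.004 , 0.0066, 0.0384]), np.float64(-0.004))
```

>>> servo_tool:
  steps:
    - {"travel": [0.004,0.0,0.015],"spin": 0,"fingers": 1}
    - {"travel": [0.004,0.003,0.03],"spin": 0,"fingers": 1}
    - {"travel": [0.004,0.006,0.038],"spin": 0,"fingers": 1}
    - {"travel": [0.004,0.006,0.038],"spin": 0,"fingers": 1}
    - {"travel": [0.004,0.006,0.038],"spin": 0,"fingers": 1}

```text
time: 13.52
tool_pos: [0.5041, -0.1708, 0.061]
eef_rot: [-0.014, 0.783, 0.622, -0.013]
ft_force: [0.3, -0.1, 0.3]
width: -0.0
```

```bash
python3 look.py 10; python3 tab.py R .061 0,.01 0,0 .05,0 .1,0
```

```text
t 13.62 [ 0.50476188 -0.17076487  0.06243634] [-0.1 -0.2  0.4] theta_if_contact -0.278 rad 0.132 yang -0.229
0,.01 (array([-0.0001,  0.025 ,  0.0005]), np.float64(-0.003))
0,0 (array([-0.0001,  0.035 ,  0.0002]), np.float64(-0.003))
.05,0 (array([-0.0009,  0.0411, -0.0001]), np.float64(-0.053))
.1,0 (array([-0.0014,  0.0471, -0.0003]), np.float64(-0.103))
```

View pics/w10.png

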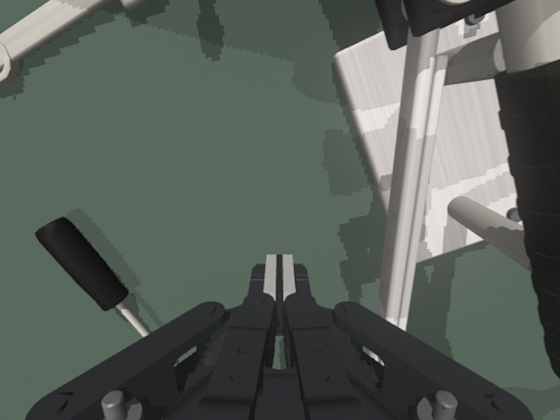

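Staged the same way as before, with the fingers outside the blade. Pressing.

>>> servo_tool:
  steps:
    - {"travel": [0.0,0.013,0.0],"spin": 0,"fingers": 1}
    - {"travel": [0.0,0.025,0.0],"spin": 0,"fingers": 1}
    - {"travel": [0.0,0.031,0.0],"spin": 0,"fingers": 1}
    - {"travel": [0.0,0.035,0.0],"spin": 0,"fingers": 1}
    - {"travel": [-0.001,0.038,0.0],"spin": -0.02,"fingers": 1}
    - {"travel": [-0.001,0.041,0.0],"spin": -0.05,"fingers": 1}
    - {"travel": [-0.001,0.044,0.0],"spin": -0.075,"fingers": 1}
    - {"travel": [-0.0015,0.047,0.0],"spin": -0.1,"fingers": 1}
    - {"travel": [-0.0015,0.047,0.0],"spin": -0.1,"fingers": 1}

```text
time: 14.37
tool_pos: [0.55, -0.1829, 0.0611]
eef_rot: [-0.014, 0.75, 0.661, -0.012]
ft_force: [-4.1, 1.8, 3.9]
width: -0.0
```

```bash
python3 tab.py R .061 .15,0 .2,0 .22,0
```

```text
t 14.37 [ 0.55002617 -0.18285153  0.06109726] [-4.1  1.8  3.9] theta_if_contact 0.098 rad 0.122 yang -0.127
.15,0 (array([-0.0007,  0.0063, -0.0001]), np.float64(-0.051))
.2,0 (array([-0.0013,  0.0124, -0.0004]), np.float64(-0.101))
.22,0 (array([-0.0014,  0.0148, -0.0004]), np.float64(-0.121))
```

>>> servo_tool:
  steps:
    - {"travel": [0.0,0.003,0.0],"spin": -0.025,"fingers": 1}
    - {"travel": [-0.001,0.006,0.0],"spin": -0.05,"fingers": 1}
    - {"travel": [-0.001,0.009,0.0],"spin": -0.075,"fingers": 1}
    - {"travel": [-0.001,0.012,0.0],"spin": -0.1,"fingers": 1}
    - {"travel": [-0.0015,0.015,0.0],"spin": -0.121,"fingers": 1}
    - {"travel": [-0.0015,0.016,0.0],"spin": -0.125,"fingers": 1}
    - {"travel": [-0.0015,0.016,0.0],"spin": -0.125,"fingers": 1}

```text
time: 14.95
tool_pos: [0.5647, -0.186, 0.0608]
eef_rot: [-0.016, 0.708, 0.706, -0.012]
ft_force: [-6.5, 2.1, 5.4]
width: -0.002
```

```bash
python3 tab.py R .061 .24,0 .25,0
```

```text
t 14.95 [ 0.56473956 -0.18604725  0.06082102] [-6.5  2.1  5.4] theta_if_contact 0.222 rad 0.121 yang -0.002
.24,0 (array([-0.0004,  0.0022, -0.0003]), np.float64(-0.016))
.25,0 (array([-0.0006,  0.0034, -0.0003]), np.float64(-0.026))
```

>>> servo_tool:
  steps:
    - {"travel": [0.0,0.0015,0.0],"spin": -0.01,"fingers": 1}
    - {"travel": [-0.0005,0.003,0.0],"spin": -0.02,"fingers": 1}
    - {"travel": [-0.0005,0.004,0.0],"spin": -0.025,"fingers": 1}
    - {"travel": [-0.0005,0.004,0.0],"spin": -0.025,"fingers": 1}

```text
time: 15.28
tool_pos: [0.565, -0.1863, 0.0609]
eef_rot: [-0.019, 0.699, 0.715, -0.014]
ft_force: [-17.9, 2.8, 8.7]
width: -0.0
```

```bash
python3 tab.py R .061 .24,0 .25,0
```

```text
t 15.28 [ 0.56503063 -0.1863389   0.06090728] [-17.9   2.8   8.7] theta_if_contact 0.224 rad 0.122 yang 0.023
.24,0 (array([-0.0002,  0.0019, -0.0002]), np.float64(0.009))
.25,0 (array([-0.0004,  0.0031, -0.0002]), np.float64(-0.001))
```

Firm against the stop at 18 N. I'll ease off a little to a gentle hold.

>>> servo_tool:
  steps:
    - {"travel": [0.0,0.0025,0.0],"spin": 0.0,"fingers": 1}
    - {"travel": [0.0,0.0025,0.0],"spin": 0.0,"fingers": 1}
    - {"travel": [0.0,0.0025,0.0],"spin": 0.0,"fingers": 1}

```text
time: 15.53
tool_pos: [0.5645, -0.1863, 0.061]
eef_rot: [-0.022, 0.699, 0.715, -0.016]
ft_force: [-15.6, 2.6, 7.4]
width: -0.002
```

```bash
python3 tab.py R .061 .24,0; python3 look.py 11
python3 - <<'E'
from plant import viewer
import cv2
p,d=viewer.camera("top");cv2.imwrite("pics/top11.png",p[:,:,::-1])
E
python3 tab.py R .061 .24,0
```

```text
t 15.53 [ 0.56450921 -0.18626659  0.06103954] [-15.6   2.6   7.4] theta_if_contact 0.220 rad 0.122 yang 0.022
.24,0 (array([-0.0003,  0.0024, -0.0001]), np.float64(0.008))
t 15.68 [ 0.56447842 -0.1862739   0.06102992] [-14.7   2.2   6.7] theta_if_contact 0.220 rad 0.122 yang 0.022
.24,0 (array([-0.0002,  0.0024, -0.0001]), np.float64(0.008))
```

View pics/w11.png

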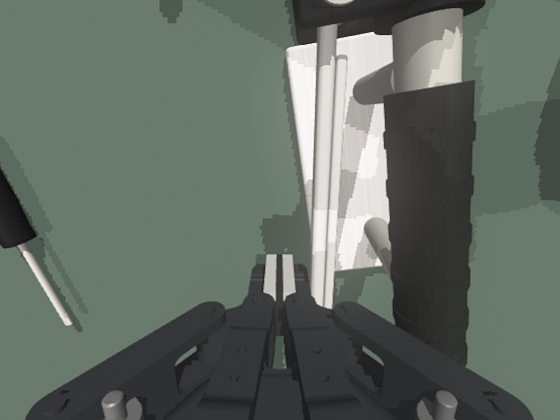

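View pics/s11.png

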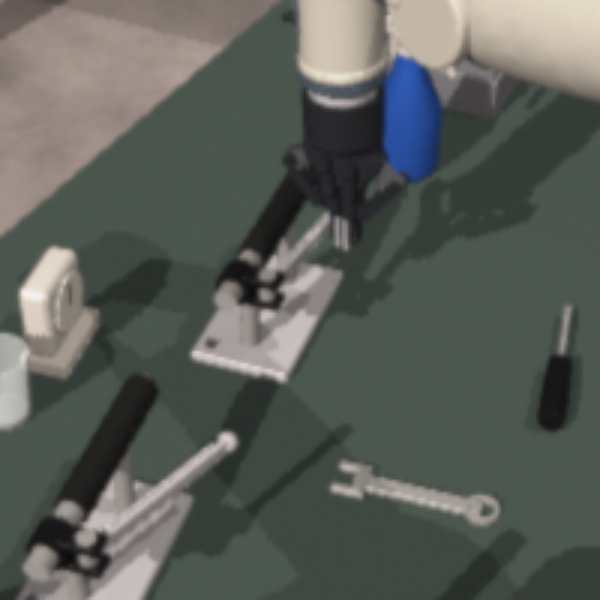

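View pics/top11.png

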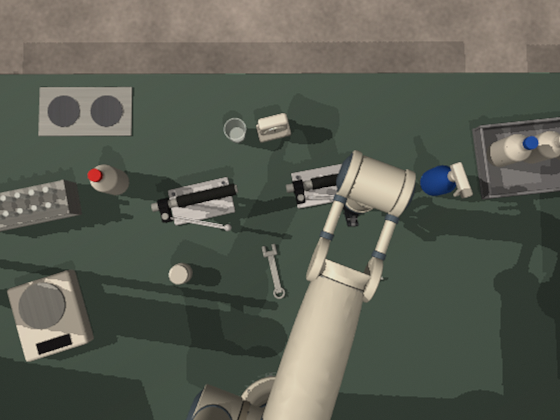

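The sound lever is held in (blade at (320,250), gap to the bar), the left lever is splayed with its ball at (228,228), and the bystanders haven't moved. One last check of the blade angle from the wrist depth.

```bash
python3 - <<'E'
from h import *
for t in("4","10","11"):
    z=np.load(f"w{t}.npz");W=z["W"];m=(abs(W[...,2]-.118)<.003)&(z["p"].min(-1)>120)
    P,a=S["R"];r=W[...,:2]-P;rr=np.hypot(r[...,0],r[...,1]);m&=(rr>.04)&(rr<.115)
    X=W[m][:,:2];b=np.linalg.svd(X-X.mean(0),full_matrices=0)[2][0];b*=-np.sign(b[1]);print(t,m.sum(),"theta",np.arctan2(b[1],b[0])-a)
E
python3 tab.py R .061 .24,0
```

```text
4 5463 theta -0.12820319126547441
10 4745 theta -0.14075461309345538
11 5623 theta -0.13984228444266167
t 15.68 [ 0.56447842 -0.1862739   0.06102992] [-14.7   2.2   6.7] theta_if_contact 0.220 rad 0.122 yang 0.022
.24,0 (array([-0.0002,  0.0024, -0.0001]), np.float64(0.008))
```

Run:
```python
from h import *
for t in("4","10","11"):
    z=np.load(f"w{t}.npz");W=z["W"];m=(abs(W[...,2]-.118)<.0025)
    P,a=S["R"];r=W[...,:2]-P;rr=np.hypot(r[...,0],r[...,1]);m&=(rr>.05)&(rr<.1)
    th=(np.arctan2(r[...,1],r[...,0])-a)[m];th=th[(th>-.15)&(th<.33)];h,e=np.histogram(th,24,(-.15,.33));print(t,np.median(th),h)
```

```text
4 0.227048712187654 [  0   0   0   0   0   0   0   0   0   0   0   0   0   5  84 201 397 448
 442 384 456 419 170  18]
10 -0.020854407200293745 [  0  11 120 267 525 496 425 321 525 403 151  20   0   0   0   0   0   0
   0   0   0   0   0   0]
11 0.23004851014382344 [  0   0   0   0   0   0   0   0   0   0   0   0   0   2  69 191 383 465
 431 419 471 437 187  28]
```

The blade moved 0.25 rad from rest, matching the earlier stop reading (0.230 now, 0.227 then). Handing in.

```bash
python3 -c "
from plant import r
print(r.hand_in())"
```

```text
the job is handed in; nothing more can be done
None
```

I tried both levers. The right-hand one is sound, and I handed the job in while holding it pressed against its stop.

| Lever | How far it went | Force at the end | Result |
|---|---|---|---|
| Right | firm stop at about 0.24 rad, with a clear gap to the bar | rose from 7 to 14 N with no movement | sound |
| Left | on to about 0.455 rad, up to its bar | rose from 9 to 19 N | worn |

**Spring-back:** I pressed with the backs of the shut fingers from outside, and each lever sprang back when let go.

**Last checks:**
- **Sound lever:** it is held at about 15 N. The blade is 0.25 rad from rest by wrist depth, the same as when I first found the stop.
- **Worn lever:** it is splayed free.
- **Bystanders:** none looks moved in the top view.

**Disagreements:**
- **Fingertip position:** the real fingertips end about 35 mm short of the reported TCP. My first approach therefore passed over the right lever without touching it, and I went lower for every press after that.
- **Tool tilt:** the tool gained about 3° of tilt by the end. The arm-pose estimate then read 0.22 rad for the sound lever, so I relied on the wrist depth and the force.
- **Discarded fit:** my first blade-angle fit picked up other surfaces, so I redid it with a tighter selection.

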